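# Start and run down the flange nut of a cassette clamp

### The arm

A 6-joint arm with a two-finger parallel gripper is mounted at the origin on a cart in front of the work surface, level with it; the furniture and walls round the work are solid. World frame = base frame: x ahead of the robot, y to its left, z up, the work surface at z = 0. Lengths are in m, angles in rad, forces in N, time in s.
With the tool pointing down it reaches from about 0.25 to 0.775 m from the base axis. Payload 4 kg.
Tool frame: the origin (TCP) lies midway between the tips of the shut fingers; the grasp point (between the pads) lies 19 mm behind it (robot.tcp_to_grasp is the distance from the TCP to the grasp point, in m); x points along the fingers, y is the direction in which the jaws open and shut, and the axes are right-handed (so a half turn about x gives the same grasp; the last joint's range is limited). The gripper opens to 94 mm and grips with 3 to 60 N. Pads are 16 mm wide; open, the fingers measure 119 mm over their backs; the gripper's body (75 mm by 177 mm) begins 78 mm behind the grasp point.
Start: joints at [-1.373, 0.087, 1.371, -0, 1.684, -0.103], TCP at [0.163, -0.525, 0.206] pointing down, gripper open.
Joint ranges: [-3.1, 3.1], [-0.76, 2.03], [0.27, 2.55], [-1.08, 4.22], [0.17, 2.65], [-2.57, 2.57]. Speed limits (rad/s): [2.79, 2.79, 3.14, 3.14, 3.14, 3.14].

### API

Orientations are given as [roll, pitch, yaw] about the fixed x, y, z axes, in that order (R = Rz(yaw) Ry(pitch) Rx(roll)).
In Python, from bench import robot gives the robot as it stands.
- The arm moves only by the tool send_rows, never from a script. Its argument "increments" is a list of rows, each a list of 5 numbers: the opening, from -1 (shut) to 1 (fully open), so that 0 is half open, then the shift along the tool's x, y, z in m, then the turn about the tool's x in rad. In form: [[hand, tx, ty, tz, roll], ...]. A call has 1 to 5 rows; each row is the pose to reach, as a shift and turn from the pose commanded when the call began, along the tool's axes at that moment; what a row does not reach only later rows make up. A row lasts 1/12 s, in which the tool goes at most 41.7 mm and 7.16 degrees, less where a joint would pass 70% of its speed; a pose out of reach is approached as far as the arm can. A call with a gripper value outside its range is refused whole. The fingers move at their own pace and stop on an object; the grip force is fixed at half the most. Time passes only in rows, so rows that repeat a pose let the fingers close. It gives the time, the measured TCP pose, the force and the opening at its end, in the units of the state.
- robot.get_obs(): the state, without advancing time (a new reading comes with each control period).
- robot.snapshot(name): name is "side" or "top"; returns a dict with "image" (384x512x3 uint8, red, green, blue), "intrinsics" (3x3 intrinsics, pixels), "k1" (the pictures are not rectified: a ray, as slopes to the right and down, at radius r is drawn at 1 + k1 r^2 times it, then the intrinsics apply), "world_from_camera" (4x4, takes a point from camera to world coordinates). Camera axes: x right, y down, z forward; pixel columns grow to the right and rows downward; lengths in m; the calibration is good to about 2 mm. A picture is of the moment at which its call begins. There is no depth.
- robot.close_job(): hands the job in, once; it reports no verdict.
The state is a dict: "time": time; "joint_positions": joint angles; "qvel": joint speeds; "joint_torque": joint torques, N m; "tool_pos": TCP position; "ee_rot": TCP orientation; "wrist_force": force on the tool from outside, world axes, zero at the start; "wrist_torque": the same for the moment, N m; "width": finger opening in m.
Only numpy, scipy, OpenCV 4.12 (cv2) and the standard library are available. Lean on these libraries where they do the work, as an engineer would, in place of code of your own. Each camera call takes 0.05 s, during which the arm holds its last target.

### The job

Put the brass flange nut, flange down, on the upright stud of the grey and blue cassette clamp and screw it clockwise fully down to its stop, then let go. Its coarse thread only starts if you first back the nut off (anticlockwise from above) until you feel it drop in; use a light hand and never force it. Leave the loose cap, beaker and staining jar where they stand.

Things in the scene. Friction and masses are not known exactly. Their poses are not given: they have to be found in the camera images.
- nut: Loose brass flange nut, flange down on the bench, 32 mm high, about 0.18 kg. Hexagon 46 mm across flats (grip here) 5 to 32 mm above its underside; flange 62 mm diameter, 5 mm thick. Bore 34 mm with four lugs 90 degrees apart near the underside that leave a 26 mm opening. Origin: centre of the underside, z up; flats face 0, 60, 120.. degrees from its x axis.
- clamp: Fixed grey and blue cassette clamp, base 136 x 84 mm, blue strap with its top 30 mm above the bench; only the steel stud at its middle is higher. How the stud's thread is turned differs each time and is not given. The thread is spoiled by more than 40 N between nut and clamp (the loads on all lugs added up). Origin on the stud's axis at bench height, z up.
- stud_tip (a point): Top of the upright stud, on its axis, 68 mm above the bench. The stud has a smooth nose of 24 mm diameter, tapered over the top 5 mm, and below 44 mm a four-start thread of 32 mm outside diameter.
- thread_crest (a point): On the stud's axis, 43.5 mm above the bench. With its lugs on top of the thread the nut's underside is 39 to 43.5 mm above the bench. Clockwise from there it meets a solid stop; anticlockwise (seen from above) it climbs 0.07 mm a degree, perhaps after one step down of up to 3 mm, and within 90 degrees drops into the thread. It can also land in the entry directly.
- thread_entry (a point): On the stud's axis, 35 mm above the bench: height of the nut's underside when it has dropped in. The entry leaves 12 degrees of play; a stop blocks further anticlockwise turning. From here it screws clockwise some 50 to 65 degrees to the end stop, sinking 4 mm (0.07 mm a degree).
- thread_end (a point): On the stud's axis, 31 mm above the bench: height of the nut's underside when screwed down to the end stop.
- cap_0: Loose white screw cap, open side up, 61 mm diameter, 16 mm high, a bystander. Origin at the centre of its underside.
- beaker_100: Loose clear beaker, about 60 mm wide, 70 mm high, a bystander. Origin at the centre of its underside.
- jar_orange: Loose glass staining jar with orange contents, 75 mm wide, 93 mm high, a bystander. Origin at the centre of its underside.
Mind the look-alikes: they are no part of the job. What is meant by the nut is not pink or purple, and is the larger of those in its own colour.

How it is judged:
At the end, for the whole second after the job is handed in: The nut is on the stud, flange down and level (within 0.06 rad), within 3 mm of its axis, screwed in so far that its underside is 29 to 32.5 mm above the bench, and at rest (z of nut in the frame of clamp between 0.029 and 0.0325 m and horizontal distance between nut and stud_tip below 0.003 m and angle between nut's own z axis and vertical below 0.06 rad and linear speed of nut below 0.02 m/s); the robot touches nothing.
It fails at once if the thread is forced: more than 40 N between nut and clamp (contact force between nut and clamp above 40 N).
It fails at once if the cap, the beaker or the staining jar is moved more than 20 mm (distance of any of cap_0, beaker_100, jar_orange from where it was at the start of the episode above 0.02 m).
It also fails if it takes over 64 s, if anything falls off the work surface, if the arm or the gripper's body presses on something with over 40 N, if the wrist force passes 120 N, or if a joint passes its speed limit or range.

## Working session

There is one attempt and no reset: what is moved stays moved. The work goes in short steps, Python scripts to look and compute and a tool call to move; the robot and the scene stay as the last step left them, time stands still between calls to the robot, and variables do not carry over. Pictures are saved under pics/ and viewed, and the job is handed in when it is done.

Besides the shell and the picture viewer there is one more tool, called after ">>>" by a JSON object that holds its "name" and its "arguments". send_rows: Moves the arm, as the interface text tells. Its arguments: {"type":"object","properties":{"increments":{"type":"array"}},"required":["increments"]}

```bash
mkdir -p pics; ls; python3 - <<'E'
from bench import robot
import cv2
for n in("side","top"):
    s=robot.snapshot(n); cv2.imwrite(f"pics/{n}0.png",s["image"][:,:,::-1]); print(n,s["intrinsics"],s["k1"],s["world_from_camera"])
print(robot.get_obs(), robot.tcp_to_grasp)
E
```

```text
pics
side [[390.47390415   0.         252.9555898 ]
 [  0.         390.47390415 186.46425743]
 [  0.           0.           1.        ]] -0.002571816903203676 [[ 0.99951349  0.02252337 -0.02157495  0.54076727]
 [ 0.03107791 -0.660769    0.74994566 -0.9189823 ]
 [ 0.00263525 -0.75025131 -0.66114751  0.80149227]
 [ 0.          0.          0.          1.        ]]
top [[382.56945052   0.         248.57397277]
 [  0.         382.56945052 187.65890149]
 [  0.           0.           1.        ]] -0.0021663090565303585 [[ 4.96577638e-03 -9.89326422e-01  1.45631628e-01  3.72467783e-01]
 [-9.99360804e-01  2.46071991e-04  3.57480575e-02 -9.93568631e-02]
 [-3.54023337e-02 -1.45716057e-01 -9.88692827e-01  1.11104804e+00]
 [ 0.00000000e+00  0.00000000e+00  0.00000000e+00  1.00000000e+00]]
{'time': 0.1, 'joint_positions': array([-1.37308684e+00,  8.78798763e-02,  1.37206587e+00,  1.37041231e-05,
        1.68360348e+00, -1.03093726e-01]), 'qvel': array([-0.00104651, -0.00146583, -0.00299563,  0.00057458, -0.00094845,
       -0.00175411]), 'joint_torque': array([ 1.91148843e-03, -3.41252017e+01, -3.03301764e+01,  7.19829462e-02,
        3.04636604e-02, -8.78361652e-05]), 'tool_pos': array([ 0.16286611, -0.52482678,  0.20444079]), 'ee_rot': array([-1.68085113,  1.56883972,  1.76154626]), 'wrist_force': array([ 0.55933563, -0.73546971, -0.2454143 ]), 'wrist_torque': array([-0.05159107, -0.00818138,  0.02507209]), 'width': 0.09401053208661585} 0.0188
```

View pics/side0.png

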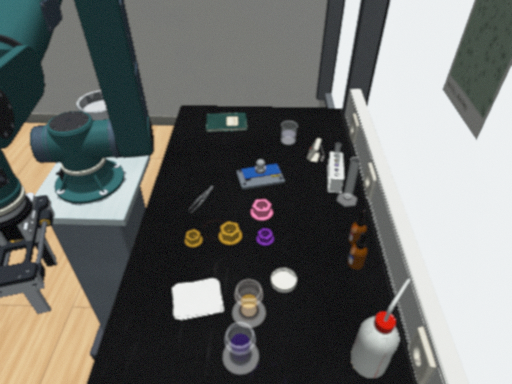

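View pics/top0.png

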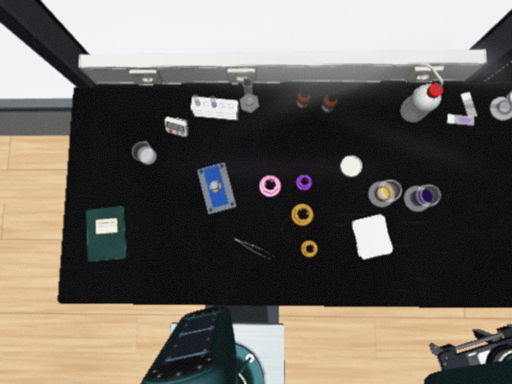

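```bash
python3 - <<'E'
import cv2,numpy as np
t=cv2.imread("pics/top0.png");s=cv2.imread("pics/side0.png")
a=cv2.resize(t[150:265,185:335],None,fx=5,fy=5,interpolation=cv2.INTER_CUBIC)
b=cv2.resize(s[150:255,175:295],None,fx=5,fy=5,interpolation=cv2.INTER_CUBIC)
cv2.imwrite("pics/tz.png",a);cv2.imwrite("pics/sz.png",b)
E
```

```text
(no output)
```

View pics/tz.png

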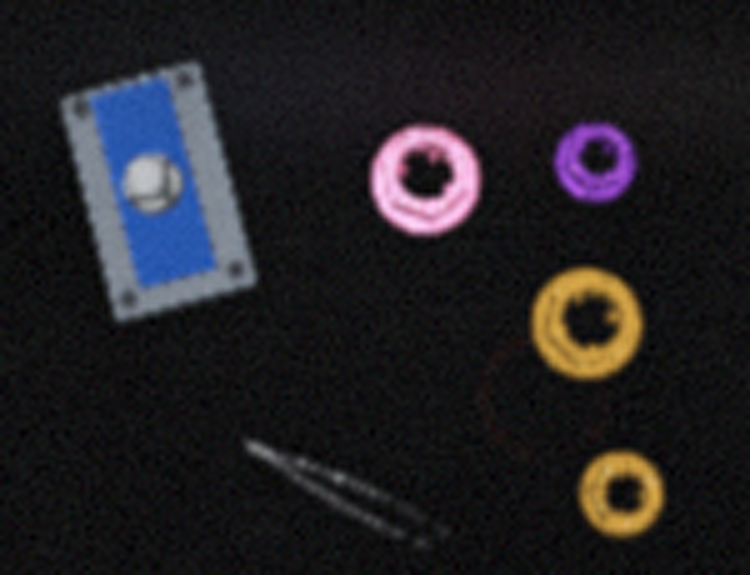

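View pics/sz.png

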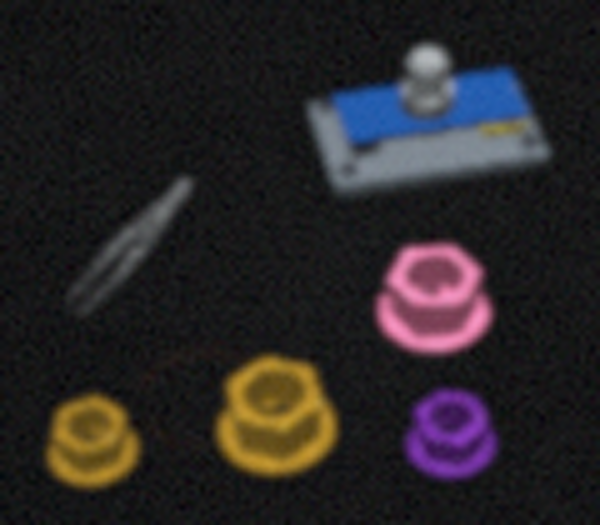

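```bash
cat > h.py <<'E'
import cv2,numpy as np
from bench import robot
def avg(n,k=4):
    ss=[robot.snapshot(n) for _ in range(k)]
    s=dict(ss[0]); s["image"]=np.mean([x["image"] for x in ss],0).astype(np.uint8); return s
def ray(s,u,v):
    K=s["intrinsics"]; d=np.array([[s["k1"],0,0,0]],float)
    p=cv2.undistortPoints(np.array([[[u,v]]],float),K,np.array([s["k1"],0,0,0],float))[0,0]
    T=s["world_from_camera"]; return T[:3,3],T[:3,:3]@np.array([p[0],p[1],1])
def plane(s,u,v,z):
    o,d=ray(s,u,v); return (o+d*(z-o[2])/d[2])
def proj(s,P):
    T=np.linalg.inv(s["world_from_camera"]); c=T[:3,:3]@np.array(P)+T[:3,3]
    x=c[:2]/c[2]; x=x*(1+s["k1"]*(x@x)); K=s["intrinsics"]
    return K[0,0]*x[0]+K[0,2],K[1,1]*x[1]+K[1,2]
E
python3 - <<'E'
from h import *
import pickle
S={n:avg(n,4) for n in("side","top")}
pickle.dump(S,open("S0.pkl","wb"))
roi={"top":{"brass":(280,195,325,235),"blue":(190,155,245,220)},"side":{"brass":(213,215,246,250),"blue":(230,155,290,192)}}
for n,s in S.items():
    hsv=cv2.cvtColor(s["image"],cv2.COLOR_RGB2HSV)
    for nm,(lo,hi) in {"brass":((12,100,60),(32,255,255)),"blue":((100,120,60),(125,255,255))}.items():
        m=cv2.inRange(hsv,lo,hi); x0,y0,x1,y1=roi[n][nm]; q=np.zeros_like(m); q[y0:y1,x0:x1]=m[y0:y1,x0:x1]
        cs=cv2.findContours(q,cv2.RETR_EXTERNAL,cv2.CHAIN_APPROX_NONE)[0]; c=max(cs,key=cv2.contourArea)
        h=cv2.convexHull(c)
        if nm=="brass":
            e=cv2.fitEllipse(c); print(n,nm,e,cv2.contourArea(c))
            print([plane(s,*e[0],z) for z in(.0,.005,.032)])
        else:
            M=cv2.moments(h); u,v=M["m10"]/M["m00"],M["m01"]/M["m00"]; r=cv2.minAreaRect(c)
            print(n,nm,(u,v),r,plane(s,u,v,.03),plane(s,*r[0],.03))
            B=[plane(s,*p,.03) for p in cv2.boxPoints(r)];print(np.round(B,4))
E
```

```text
side brass ((229.76077270507812, 233.11106872558594), (23.776710510253906, 24.175661087036133), 173.5296173095703) 445.0
[array([ 0.45723868, -0.20477132,  0.        ]), array([ 0.45775976, -0.20922683,  0.005     ]), array([ 0.4605736 , -0.23328657,  0.032     ])]
side blue (260.3952618453865, 170.33748960931004) ((260.6174621582031, 170.1575927734375), (11.356075286865234, 38.56846237182617), 79.87532806396484) [0.5365292  0.03337045 0.03      ] [0.53721093 0.03429005 0.03      ]
[[ 0.474   0.0432  0.03  ]
 [ 0.5945  0.0823  0.03  ]
 [ 0.5996  0.0255  0.03  ]
 [ 0.483  -0.0111  0.03  ]]
top brass ((301.9039001464844, 214.17039489746094), (21.76894760131836, 22.4016170501709), 132.5420684814453) 381.5
[array([ 0.45854371, -0.21398144,  0.        ]), array([ 0.45815635, -0.2134656 ,  0.005     ]), array([ 0.45606458, -0.21068006,  0.032     ])]
top blue (215.15020408163267, 186.08244897959185) ((215.1494140625, 186.0601806640625), (39.48680114746094, 15.84625244140625), 75.0685806274414) [0.53629832 0.035702   0.03      ] [0.53636293 0.03570542 0.03      ]
[[ 0.5862  0.0736  0.03  ]
 [ 0.5981  0.0293  0.03  ]
 [ 0.4873 -0.0016  0.03  ]
 [ 0.4756  0.042   0.03  ]]
```

```bash
python3 - <<'E'
from h import *
import pickle
S=pickle.load(open("S0.pkl","rb"))
c=np.array([.4582,-.2132]); R=.045; W=400
out=[]
for n in("top","side"):
  for z in(.005,.032):
    s=S[n]; P=[(c[0]+a,c[1]+b,z) for a,b in((R,R),(R,-R),(-R,-R),(-R,R))]  # img up=+x, left=+y
    src=np.float32([proj(s,p) for p in P]); dst=np.float32([(0,0),(W,0),(W,W),(0,W)])-.5
    out.append(cv2.warpPerspective(s["image"],cv2.getPerspectiveTransform(src,dst),(W,W),flags=cv2.INTER_CUBIC)[:,:,::-1])
g=np.vstack([np.hstack(out[:2]),np.hstack(out[2:])]).copy()
for i in range(2):
  for j in range(2): cv2.circle(g,(200+400*j,200+400*i),3,(255,255,255),-1)
cv2.imwrite("pics/nutrect.png",cv2.resize(g,(600,600)))
E
```

```text
(no output)
```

View pics/nutrect.png

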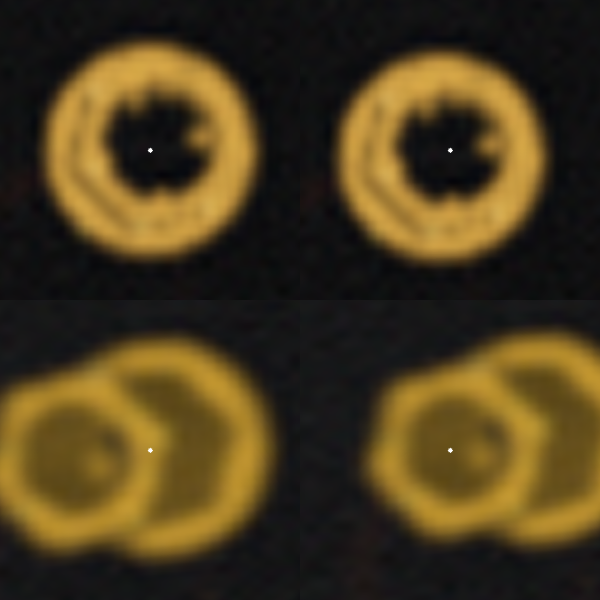

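```bash
cat >> h.py <<'E'
from scipy.spatial.transform import Rotation as Ro
def st(p=True):
    o=robot.get_obs(); R=Ro.from_euler("xyz",o["ee_rot"]).as_matrix()
    if p:
        print("t",round(o["time"],2),"tcp",np.round(o["tool_pos"],4),"jawdir deg",round(np.degrees(np.arctan2(R[1,1],R[0,1])),2),"q",np.round(o["joint_positions"],3),"F",np.round(o["wrist_force"],1),"Mz",np.round(o["wrist_torque"],2),"w",round(o["width"],4)); 
    return o,R
def delta(P):
    o,R=st(False); print("tool shift to",P,np.round(R.T@(np.array(P)-o["tool_pos"]),4))
E
python3 - <<'E'
from h import *
o,R=st(); print(np.round(R,3)); delta([.4582,-.2132,.206])
E
```

```text
t 0.5 tcp [ 0.163  -0.5253  0.2055] jawdir deg -72.77 q [-1.373  0.087  1.371  0.     1.684 -0.103] F [ 0.5 -0.8  0. ] Mz [-0.01  0.01 -0.02] w 0.094
[[ 0.     0.296 -0.955]
 [-0.    -0.955 -0.296]
 [-1.     0.    -0.   ]]
tool shift to [0.4582, -0.2132, 0.206] [-0.0005 -0.2106 -0.3745]
```

>>> {"name": "send_rows", "arguments": {"increments": [[1, 0, -0.0196, -0.0348, -0.09], [1, 0, -0.0392, -0.0696, -0.18], [1, 0, -0.0588, -0.1044, -0.27], [1, 0, -0.0784, -0.1392, -0.36], [1, 0, -0.098, -0.174, -0.45]]}}

```text
time: 0.92
tool_pos: [0.301, -0.3788, 0.2057]
ee_rot: [1.497, 1.57, -0.89]
wrist_force: [0.9, -0.6, 1.2]
width: 0.0938
```

```bash
python3 - <<'E'
from h import *
o,R=st(); delta([.4582,-.2132,.12])
E
```

```text
t 0.92 tcp [ 0.301  -0.3788  0.2057] jawdir deg -46.78 q [-1.017 -0.062  1.521  0.     1.682 -0.2  ] F [ 0.9 -0.6  1.2] Mz [-0.01 -0.04 -0.02] w 0.0938
tool shift to [0.4582, -0.2132, 0.12] [ 0.0857 -0.0131 -0.228 ]
```

>>> {"name": "send_rows", "arguments": {"increments": [[1, 0.005, -0.0026, -0.038, 0], [1, 0.012, -0.0052, -0.076, 0], [1, 0.02, -0.0078, -0.114, 0], [1, 0.03, -0.0104, -0.152, 0], [1, 0.04, -0.0131, -0.19, 0]]}}

```text
time: 1.33
tool_pos: [0.4313, -0.2395, 0.1657]
ee_rot: [1.705, 1.569, -0.686]
wrist_force: [0.2, -0.3, 1.1]
width: 0.094
```

>>> {"name": "send_rows", "arguments": {"increments": [[1, 0.015, 0, -0.03, 0], [1, 0.03, 0, -0.038, 0], [1, 0.046, 0, -0.038, 0], [1, 0.046, 0, -0.038, 0]]}}

```text
time: 1.67
tool_pos: [0.4564, -0.213, 0.1158]
ee_rot: [-1.276, 1.564, 2.619]
wrist_force: [-0.9, -0.5, -0.5]
width: 0.0939
```

```bash
python3 - <<'E'
from h import *
o,R=st(); delta([.4582,-.2132,.008])
for n in("top","side"):
    s=robot.snapshot(n); u,v=map(int,proj(s,[.458,-.213,.03])); 
    cv2.imwrite(f"pics/{n}1.png",cv2.resize(s["image"][v-45:v+45,u-55:u+55,::-1],None,fx=5,fy=5,interpolation=cv2.INTER_CUBIC))
a=cv2.imread("pics/top1.png");b=cv2.imread("pics/side1.png");cv2.imwrite("pics/both1.png",cv2.resize(np.hstack([a,b]),(800,328)))
E
```

```text
t 1.67 tcp [ 0.4564 -0.213   0.1158] jawdir deg -46.86 q [-0.549  0.025  1.615 -0.     1.509  0.269] F [-0.9 -0.5 -0.5] Mz [-0.05  0.01  0.01] w 0.0939
tool shift to [0.4582, -0.2132, 0.008] [ 0.1078  0.0021 -0.0014]
```

View pics/both1.png

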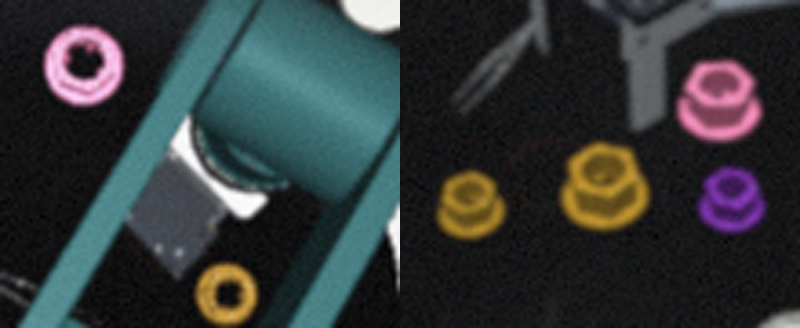

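>>> {"name": "send_rows", "arguments": {"increments": [[1, 0.03, 0.0021, -0.0014, 0], [1, 0.06, 0.0021, -0.0014, 0], [1, 0.08, 0.0021, -0.0014, 0], [1, 0.09, 0.0021, -0.0014, 0], [1, 0.09, 0.0021, -0.0014, 0]]}}

```text
time: 2.18
tool_pos: [0.459, -0.2156, 0.0281]
ee_rot: [-1.262, 1.567, 2.63]
wrist_force: [0.1, 0.1, -0.8]
width: 0.094
```

```bash
python3 - <<'E'
from h import *
o,R=st(); delta([.4582,-.2132,.008])
for n in("top","side"):
    s=robot.snapshot(n); u,v=map(int,proj(s,[.458,-.213,.03])); 
    cv2.imwrite(f"pics/{n}2.png",cv2.resize(s["image"][v-45:v+45,u-55:u+55,::-1],None,fx=5,fy=5,interpolation=cv2.INTER_CUBIC))
st()
a=cv2.imread("pics/top2.png");b=cv2.imread("pics/side2.png");cv2.imwrite("pics/both2.png",cv2.resize(np.hstack([a,b]),(800,328)))
E
```

```text
t 2.18 tcp [ 0.459  -0.2156  0.0281] jawdir deg -47.05 q [-0.551  0.101  1.718 -0.     1.325  0.27 ] F [ 0.1  0.1 -0.8] Mz [-0.02 -0.07  0.01] w 0.094
tool shift to [0.4582, -0.2132, 0.008] [ 0.0201 -0.0022 -0.001 ]
t 2.28 tcp [ 0.4611 -0.2166  0.031 ] jawdir deg -47.03 q [-0.55   0.099  1.714 -0.     1.326  0.27 ] F [ 0.8 -0.7  0.6] Mz [ 0.02 -0.02 -0.01] w 0.0939
```

View pics/both2.png

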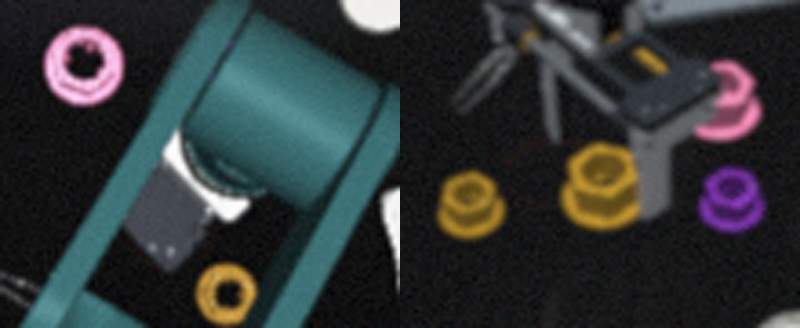

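```bash
cat >> h.py <<'E'
def mean(k=4):
    A=[]
    for i in range(k): robot.snapshot("side"); o=robot.get_obs(); A.append(np.r_[o["tool_pos"],o["wrist_force"],o["wrist_torque"]])
    A=np.array(A); print("mean tcp",np.round(A[:,:3].mean(0),4),"sd",np.round(A[:,:3].std(0),4),"F",np.round(A[:,3:].mean(0),2)); return A.mean(0)
def fk_err(): pass
E
python3 - <<'E'
from h import *
m=mean(5); o,R=st(); print(np.round(R.T@(np.array([.4582,-.2132,.008])-m[:3]),4)); print(np.round(R,4))
E
```

```text
mean tcp [ 0.4616 -0.2166  0.0316] sd [0.0002 0.0002 0.0003] F [ 0.22 -0.27 -0.02 -0.03 -0.03  0.01]
t 2.53 tcp [ 0.4614 -0.2163  0.0312] jawdir deg -46.99 q [-0.55   0.099  1.714 -0.     1.325  0.27 ] F [ 0.1  0.6 -0.8] Mz [-0.06  0.    0.02] w 0.0941
[ 0.0236 -0.0049  0.0002]
[[ 2.700e-03  6.822e-01 -7.312e-01]
 [-1.700e-03 -7.312e-01 -6.822e-01]
 [-1.000e+00  3.100e-03 -8.000e-04]]
```

>>> {"name": "send_rows", "arguments": {"increments": [[1, 0.008, -0.005, 0, 0], [1, 0.016, -0.005, 0, 0], [1, 0.023, -0.005, 0, 0], [1, 0.023, -0.005, 0, 0]]}}

```text
time: 2.87
tool_pos: [0.4552, -0.2109, 0.004]
ee_rot: [-1.274, 1.566, 2.619]
wrist_force: [0.2, -0.2, -0.1]
width: 0.0943
```

```bash
python3 - <<'E'
from h import *
m=mean(2); o,R=st(); 
s=avg("side",2); u,v=map(int,proj(s,[.458,-.213,.03])); 
cv2.imwrite("pics/side3.png",cv2.resize(s["image"][v-30:v+30,u-40:u+40,::-1],None,fx=8,fy=8,interpolation=cv2.INTER_CUBIC))
E
```

```text
mean tcp [ 0.456  -0.2114  0.0051] sd [0.0003 0.0002 0.0004] F [-0.25 -0.47 -0.78 -0.03  0.02 -0.04]
t 2.97 tcp [ 0.4563 -0.2116  0.0055] jawdir deg -46.98 q [-0.547  0.116  1.752 -0.     1.276  0.273] F [-0.2 -0.3 -0.8] Mz [-0.02  0.04 -0.08] w 0.0938
```

View pics/side3.png

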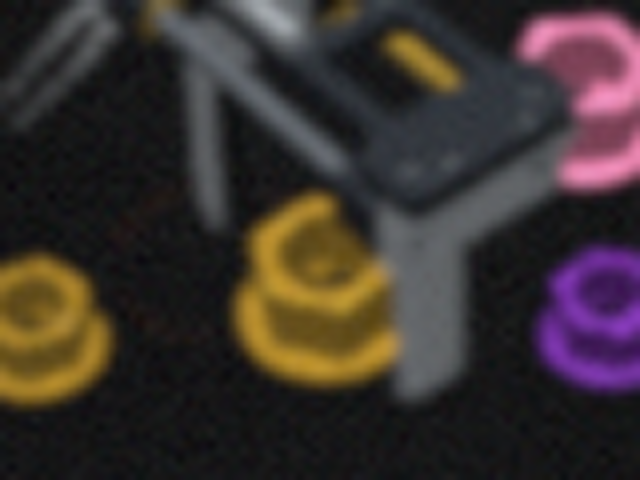

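>>> {"name": "send_rows", "arguments": {"increments": [[1, -0.002, 0, 0, 0], [1, -0.002, 0, 0, 0], [1, -0.002, 0, 0, 0]]}}

```text
time: 3.32
tool_pos: [0.4573, -0.2123, 0.009]
ee_rot: [1.801, 1.57, -0.59]
wrist_force: [1.3, 0.6, 0.8]
width: 0.0939
```

```bash
python3 - <<'E'
from h import *
m=mean(3); o,R=st(); print(np.round(R.T@(np.array([.4582,-.2132,.008])-m[:3]),4))
E
```

```text
mean tcp [ 0.4571 -0.2121  0.0088] sd [0.0001 0.     0.0001] F [ 0.28  0.1  -0.46 -0.01 -0.01  0.01]
t 3.47 tcp [ 0.457  -0.2121  0.0087] jawdir deg -46.98 q [-0.547  0.112  1.748 -0.     1.28   0.273] F [ 0.6  0.1 -0.1] Mz [-0.02 -0.04 -0.  ] w 0.0942
[ 0.0008  0.0015 -0.0001]
```

>>> {"name": "send_rows", "arguments": {"increments": [[0.3, 0, 0.0015, 0, 0], [0.1, 0, 0.0015, 0, 0], [-0.1, 0, 0.0015, 0, 0], [-1, 0, 0.0015, 0, 0], [-1, 0, 0.0015, 0, 0]]}}

```text
time: 3.88
tool_pos: [0.4579, -0.2131, 0.0084]
ee_rot: [-0.36, 1.571, -2.751]
wrist_force: [0.9, -0.3, 0.2]
width: 0.064
```

>>> {"name": "send_rows", "arguments": {"increments": [[-1, 0, 0, 0, 0], [-1, 0, 0, 0, 0], [-1, 0, 0, 0, 0]]}}

```text
time: 4.13
tool_pos: [0.458, -0.2131, 0.0085]
ee_rot: [1.325, 1.571, -1.065]
wrist_force: [-0.1, -0.0, -0.7]
width: 0.0458
```

```bash
python3 - <<'E'
from h import *
m=mean(2); o,R=st(); 
s=avg("side",2); u,v=map(int,proj(s,[.458,-.213,.03])); 
cv2.imwrite("pics/side4.png",cv2.resize(s["image"][v-30:v+30,u-40:u+40,::-1],None,fx=8,fy=8,interpolation=cv2.INTER_CUBIC))
E
```

```text
mean tcp [ 0.458  -0.2131  0.0085] sd [0. 0. 0.] F [-0.2  -0.33  0.79 -0.05 -0.04  0.01]
t 4.23 tcp [ 0.4579 -0.2131  0.0084] jawdir deg -46.99 q [-0.548  0.116  1.745 -0.     1.28   0.272] F [-0.5 -0.6  0.8] Mz [-0.07 -0.04 -0.03] w 0.0461
```

View pics/side4.png

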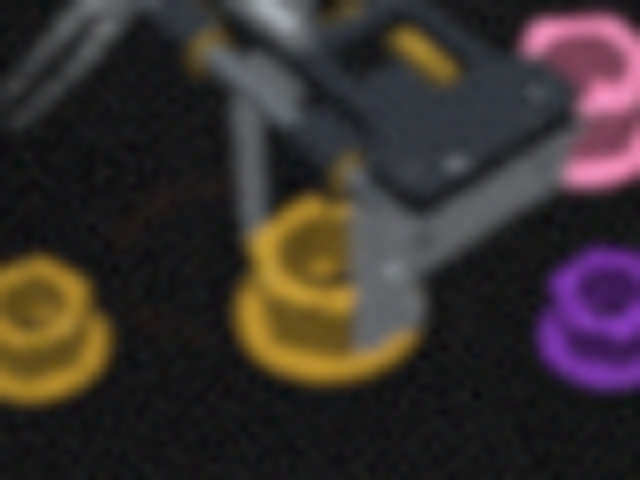

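```bash
python3 - <<'E'
from h import *
import pickle
S=pickle.load(open("S0.pkl","rb"))
for n,(x0,y0,x1,y1) in {"top":(205,176,227,198),"side":(250,155,272,176)}.items():
    im=S[n]["image"]; hsv=cv2.cvtColor(im,cv2.COLOR_RGB2HSV)
    m=cv2.inRange(hsv,(0,0,110),(180,70,255)); q=np.zeros_like(m); q[y0:y1,x0:x1]=m[y0:y1,x0:x1]
    print(n); print((q[y0:y1,x0:x1]>0).astype(int)); print(im[y0:y1,x0:x1,0])
    M=cv2.moments(q,True); u,v=M["m10"]/M["m00"],M["m01"]/M["m00"]; print(u,v,plane(S[n],u,v,.068),plane(S[n],u,v,.06))
for n in("top","side"):
    print(n,"pred stud tip px", proj(S[n],[.5363,.0352,.068]), proj(S[n],[.5363,.0352,.044]))
E
```

```text
top
[[0 0 0 0 0 0 0 0 0 0 0 0 0 0 0 0 0 1 1 1 1 1]
 [0 0 0 0 0 0 0 0 0 0 0 0 0 0 0 0 0 1 1 1 1 1]
 [0 0 0 0 0 0 0 0 0 0 0 0 0 0 0 0 0 1 1 1 1 1]
 [0 0 0 0 0 0 0 0 0 0 0 0 0 0 0 0 0 1 1 1 1 1]
 [0 0 0 0 0 0 0 0 0 0 0 0 0 0 0 0 0 0 1 1 1 1]
 [1 0 0 0 0 0 0 0 1 1 1 1 1 0 0 0 0 0 1 1 1 1]
 [1 0 0 0 0 0 1 1 1 1 1 1 1 1 0 0 0 0 1 1 1 1]
 [1 0 0 0 0 0 1 1 1 1 1 1 1 1 1 0 0 0 0 1 1 1]
 [1 0 0 0 0 1 1 1 1 1 1 1 1 1 1 1 0 0 0 1 1 1]
 [1 1 0 0 0 1 1 1 1 1 1 1 1 1 1 1 0 0 0 1 1 1]
 [1 1 0 0 0 1 1 1 1 1 1 1 1 0 1 1 0 0 0 1 1 1]
 [1 1 0 0 0 1 1 1 1 1 1 1 1 0 1 1 0 0 0 0 1 1]
 [1 1 1 0 0 1 1 1 1 1 1 1 0 0 1 1 0 0 0 0 1 1]
 [1 1 1 0 0 0 1 1 1 1 1 1 1 0 0 0 0 0 0 0 1 1]
 [1 1 1 0 0 0 0 1 1 1 1 1 1 0 0 0 0 0 0 0 1 1]
 [1 1 1 0 0 0 0 0 1 1 1 1 1 0 0 0 0 0 0 0 0 1]
 [1 1 1 1 0 0 0 0 0 0 0 0 0 0 0 0 0 0 0 0 0 1]
 [1 1 1 1 0 0 0 0 0 0 0 0 0 0 0 0 0 0 0 0 0 1]
 [1 1 1 1 0 0 0 0 0 0 0 0 0 0 0 0 0 0 0 0 0 0]
 [1 1 1 1 0 0 0 0 0 0 0 0 0 0 0 0 0 0 0 0 0 0]
 [1 1 1 1 1 0 0 0 0 0 0 0 0 0 0 0 0 0 0 0 0 0]
 [1 1 1 1 1 0 0 0 0 0 0 0 0 0 0 0 0 0 0 0 0 0]]
[[ 58  43  39  39  41  41  40  43  42  41  42  44  40  42  41
[... 4734 characters left out ...]
41  35
   35  34  38  35]
 [ 36  35  35  36  38  38  45  55  64  65  65  60  52  51  46  41  38  35
   36  35  39  43]
 [ 35  37  36  35  37  36  38  44  47  49  48  47  43  41  39  40  43  47
   47  52  66  84]
 [ 35  35  35  35  37  36  34  39  42  43  41  45  44  48  58  69  75  81
   83  88 103 122]]
260.484375 165.046875 [0.53658076 0.01191125 0.068     ] [0.5365351  0.02206425 0.06      ]
top pred stud tip px (np.float64(213.66047126578388), np.float64(184.02733333971432)) (np.float64(214.72488305235692), np.float64(185.34146458495772))
side pred stud tip px (np.float64(260.51890918289416), np.float64(160.35190722800442)) (np.float64(260.39999095982625), np.float64(166.47196330678628))
```

>>> {"name": "send_rows", "arguments": {"increments": [[-1, -0.02, 0, 0, 0], [-1, -0.045, 0, 0, 0], [-1, -0.07, 0, 0, 0], [-1, -0.09, 0, 0, 0], [-1, -0.1, 0, 0, 0]]}}

```text
time: 4.75
tool_pos: [0.459, -0.2137, 0.1112]
ee_rot: [1.841, 1.567, -0.55]
wrist_force: [-0.4, -1.3, -1.4]
width: 0.046
```

>>> {"name": "send_rows", "arguments": {"increments": [[-1, 0, -0.01, -0.0176, 0], [-1, 0, -0.0265, -0.0466, 0], [-1, 0, -0.043, -0.0757, 0], [-1, 0, -0.06, -0.1057, 0], [-1, 0, -0.077, -0.1356, 0]]}}

```text
time: 5.17
tool_pos: [0.504, -0.0628, 0.1073]
ee_rot: [-0.941, 1.569, 2.95]
wrist_force: [0.6, -0.1, -2.3]
width: 0.046
```

>>> {"name": "send_rows", "arguments": {"increments": [[-1, 0, -0.015, -0.0264, 0], [-1, 0, -0.03, -0.053, 0], [-1, 0, -0.043, -0.0757, 0], [-1, 0, -0.0516, -0.0909, 0], [-1, 0, -0.0516, -0.0909, 0]]}}

```text
time: 5.58
tool_pos: [0.5357, 0.0389, 0.1071]
ee_rot: [-1.508, 1.568, 2.388]
wrist_force: [-0.9, -0.4, -2.5]
width: 0.046
```

```bash
python3 - <<'E'
from h import *
import pickle
m=mean(4); o,R=st(); print(np.round(R.T@(np.array([.5358,.0354,.09])-m[:3]),4))
s=avg("side",3); t=avg("top",1); pickle.dump((s,t),open("S5.pkl","wb"))
u,v=map(int,proj(s,[.536,.0354,.07])); print(u,v)
a=cv2.resize(s["image"][v-30:v+30,u-40:u+40,::-1],None,fx=8,fy=8,interpolation=cv2.INTER_CUBIC)
cv2.imwrite("pics/side5.png",a)
E
```

```text
mean tcp [0.5352 0.0356 0.1074] sd [0.0001 0.0009 0.0002] F [-0.36 -0.51 -1.97 -0.04 -0.    0.01]
t 5.78 tcp [0.5352 0.0346 0.1077] jawdir deg -47.02 q [-4.100e-02  9.800e-02  1.554e+00 -1.000e-03  1.491e+00  7.800e-01] F [-0.4 -0.3 -1.4] Mz [-0.01 -0.01  0.03] w 0.0462
[ 0.0174  0.0006 -0.0004]
260 159
```

View pics/side5.png

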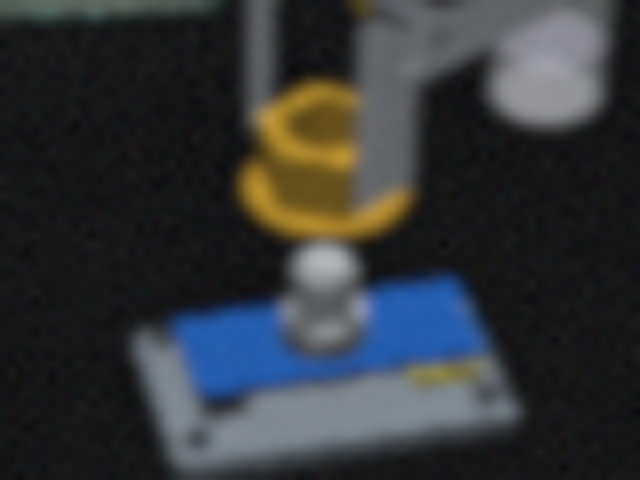

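>>> {"name": "send_rows", "arguments": {"increments": [[-1, 0.012, 0.0003, -0.0003, 0], [-1, 0.022, 0.0003, -0.0003, 0], [-1, 0.027, 0.0003, -0.0003, 0], [-1, 0.027, 0.0003, -0.0003, 0], [-1, 0.027, 0.0003, -0.0003, 0]]}}

```text
time: 6.4
tool_pos: [0.5355, 0.0354, 0.0803]
ee_rot: [-0.731, 1.569, -3.122]
wrist_force: [0.1, -0.5, -1.8]
width: 0.0462
```

```bash
python3 - <<'E'
from h import *
m=mean(4); o,R=st(); print(np.round(R.T@(np.array([.5355,.0355,.0765])-m[:3]),4))
s=avg("side",2)
u,v=260,159
a=cv2.resize(s["image"][v-30:v+30,u-40:u+40,::-1],None,fx=8,fy=8,interpolation=cv2.INTER_CUBIC)
cv2.imwrite("pics/side6.png",a)
E
```

```text
mean tcp [0.5364 0.0355 0.0816] sd [0.0002 0.     0.0004] F [ 0.02 -0.22 -1.66 -0.01 -0.03  0.  ]
t 6.6 tcp [0.5367 0.0355 0.082 ] jawdir deg -46.98 q [-0.039  0.117  1.587 -0.     1.437  0.781] F [-0.3  0.1 -2. ] Mz [-0.02 -0.02 -0.03] w 0.0461
[ 0.0051 -0.0007  0.0007]
```

View pics/side6.png

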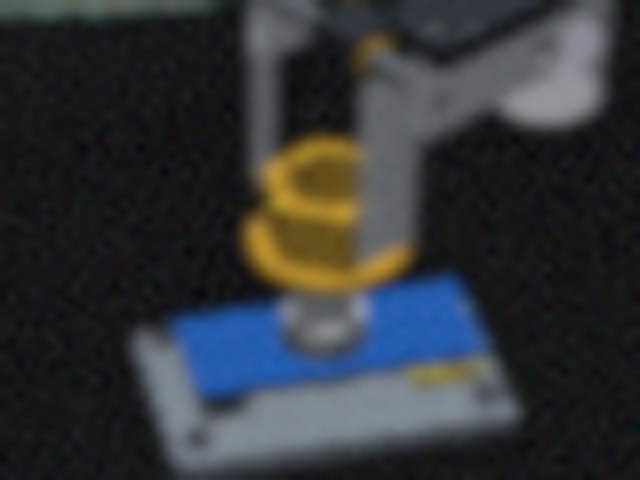

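>>> {"name": "send_rows", "arguments": {"increments": [[-1, 0, -0.0008, 0.0007, 0], [-1, 0.003, -0.0008, 0.0007, 0], [-1, 0.005, -0.0008, 0.0007, 0], [-1, 0.007, -0.0008, 0.0007, 0], [-1, 0.007, -0.0008, 0.0007, 0]]}}

```text
time: 7.12
tool_pos: [0.5347, 0.0356, 0.0737]
ee_rot: [-0.734, 1.569, -3.124]
wrist_force: [-0.1, -0.4, -2.8]
width: 0.0463
```

```bash
python3 - <<'E'
from h import *
m=mean(2); o,R=st()
E
```

```text
mean tcp [0.5349 0.0356 0.074 ] sd [0.0001 0.     0.0001] F [ 0.26 -0.72 -2.04 -0.   -0.01 -0.  ]
t 7.22 tcp [0.535  0.0356 0.0741] jawdir deg -46.98 q [-0.039  0.121  1.599 -0.     1.423  0.781] F [-0.1 -1.2 -2.3] Mz [-0.03 -0.03  0.05] w 0.0462
```

>>> {"name": "send_rows", "arguments": {"increments": [[-1, 0.001, 0, 0, 0], [-1, 0.002, 0, 0, 0], [-1, 0.003, 0, 0, 0], [-1, 0.004, 0, 0, 0], [-1, 0.004, 0, 0, 0]]}}

```text
time: 7.63
tool_pos: [0.535, 0.0356, 0.0701]
ee_rot: [-0.629, 1.57, -3.02]
wrist_force: [-0.2, -0.4, -2.1]
width: 0.0459
```

```bash
python3 - <<'E'
from h import *
m=mean(2); o,R=st()
E
```

```text
mean tcp [0.5351 0.0356 0.0703] sd [0.     0.     0.0001] F [ 0.27 -0.05 -1.87 -0.03 -0.02 -0.  ]
t 7.73 tcp [0.5351 0.0356 0.0704] jawdir deg -46.98 q [-0.039  0.123  1.603 -0.     1.415  0.781] F [ 0.3  0.  -1.4] Mz [-0.04 -0.01 -0.02] w 0.0455
```

>>> {"name": "send_rows", "arguments": {"increments": [[-1, 0.0015, 0, 0, 0], [-1, 0.003, 0, 0, 0], [-1, 0.0045, 0, 0, 0], [-1, 0.006, 0, 0, 0], [-1, 0.007, 0, 0, 0]]}}

```text
time: 8.15
tool_pos: [0.535, 0.0356, 0.0631]
ee_rot: [-0.661, 1.57, -3.051]
wrist_force: [0.1, -0.4, -2.0]
width: 0.0459
```

>>> {"name": "send_rows", "arguments": {"increments": [[-1, 0.0015, 0, 0, 0], [-1, 0.003, 0, 0, 0], [-1, 0.0045, 0, 0, 0], [-1, 0.006, 0, 0, 0], [-1, 0.006, 0, 0, 0]]}}

```text
time: 8.57
tool_pos: [0.5349, 0.0356, 0.057]
ee_rot: [-0.65, 1.57, -3.041]
wrist_force: [-0.0, 0.0, -1.7]
width: 0.0461
```

```bash
python3 - <<'E'
from h import *
m=mean(2); o,R=st()
E
```

```text
mean tcp [0.5351 0.0356 0.0573] sd [0.0001 0.     0.0001] F [-0.24 -0.44 -1.93 -0.01 -0.04 -0.03]
t 8.67 tcp [0.5351 0.0355 0.0574] jawdir deg -46.99 q [-0.039  0.134  1.619 -0.     1.389  0.781] F [-0.2 -0.4 -1.9] Mz [-0.04 -0.06 -0.02] w 0.0463
```

>>> {"name": "send_rows", "arguments": {"increments": [[-1, 0.001, 0, 0, 0], [-1, 0.002, 0, 0, 0], [-1, 0.003, 0, 0, 0], [-1, 0.004, 0, 0, 0], [-1, 0.0045, 0, 0, 0]]}}

```text
time: 9.08
tool_pos: [0.5351, 0.0356, 0.0527]
ee_rot: [-0.475, 1.571, -2.866]
wrist_force: [0.1, 0.2, -1.9]
width: 0.0458
```

>>> {"name": "send_rows", "arguments": {"increments": [[-1, 0.0005, 0, 0, 0], [-1, 0.001, 0, 0, 0], [-1, 0.001, 0, 0, 0]]}}

```text
time: 9.33
tool_pos: [0.5351, 0.0356, 0.0518]
ee_rot: [-0.259, 1.571, -2.65]
wrist_force: [-0.3, 0.3, -2.2]
width: 0.0461
```

>>> {"name": "send_rows", "arguments": {"increments": [[-1, 0.0005, 0, 0, 0], [-1, 0.001, 0, 0, 0], [-1, 0.001, 0, 0, 0]]}}

```text
time: 9.58
tool_pos: [0.5351, 0.0355, 0.0509]
ee_rot: [-0.109, 1.571, -2.5]
wrist_force: [1.0, -0.2, -2.4]
width: 0.0461
```

>>> {"name": "send_rows", "arguments": {"increments": [[-1, 0.0005, 0, 0, 0], [-1, 0.001, 0, 0, 0], [-1, 0.001, 0, 0, 0]]}}

```text
time: 9.83
tool_pos: [0.5353, 0.0356, 0.0502]
ee_rot: [2.054, 1.571, -0.337]
wrist_force: [-0.4, -0.0, -0.5]
width: 0.0459
```

>>> {"name": "send_rows", "arguments": {"increments": [[-1, 0.0005, 0, 0, 0], [-1, 0.001, 0, 0, 0], [-1, 0.001, 0, 0, 0]]}}

```text
time: 10.08
tool_pos: [0.5354, 0.0356, 0.05]
ee_rot: [2.255, 1.57, -0.135]
wrist_force: [-1.5, 0.8, 4.8]
width: 0.0458
```

>>> {"name": "send_rows", "arguments": {"increments": [[-1, 0.0005, 0, 0, 0], [-1, 0.001, 0, 0, 0], [-1, 0.001, 0, 0, 0]]}}

```text
time: 10.33
tool_pos: [0.5355, 0.0356, 0.0499]
ee_rot: [2.284, 1.57, -0.107]
wrist_force: [-4.4, 0.6, 8.8]
width: 0.046
```

>>> {"name": "send_rows", "arguments": {"increments": [[-1, -0.0005, -0.0003, 0.0003, 0], [-1, -0.0005, -0.0003, 0.0003, -0.04], [-1, -0.0005, -0.0003, 0.0003, -0.08], [-1, -0.0005, -0.0003, 0.0003, -0.1]]}}

```text
time: 10.67
tool_pos: [0.5354, 0.0357, 0.0503]
ee_rot: [2.32, 1.569, 0.03]
wrist_force: [-2.8, 0.4, 7.5]
width: 0.0462
```

```bash
python3 - <<'E'
from h import *
o,R=st();o,R=st()
E
```

```text
t 10.67 tcp [0.5354 0.0357 0.0503] jawdir deg -41.18 q [-0.039  0.139  1.628  0.     1.372  0.679] F [-2.8  0.4  7.5] Mz [ 0.06  0.58 -0.18] w 0.0462
t 10.67 tcp [0.5354 0.0357 0.0503] jawdir deg -41.18 q [-0.039  0.139  1.628  0.     1.372  0.679] F [-2.8  0.4  7.5] Mz [ 0.06  0.58 -0.18] w 0.0462
```

>>> {"name": "send_rows", "arguments": {"increments": [[-1, -0.0002, 0, 0, -0.04], [-1, -0.0003, 0, 0, -0.08], [-1, -0.0005, 0, 0, -0.12], [-1, -0.0005, 0, 0, -0.12]]}}

```text
time: 11.0
tool_pos: [0.5355, 0.0358, 0.0508]
ee_rot: [2.265, 1.569, 0.095]
wrist_force: [-2.3, 1.5, 7.2]
width: 0.0463
```

>>> {"name": "send_rows", "arguments": {"increments": [[-1, -0.0002, 0, 0, -0.04], [-1, -0.0003, 0, 0, -0.08], [-1, -0.0005, 0, 0, -0.12], [-1, -0.0005, 0, 0, -0.12]]}}

```text
time: 11.33
tool_pos: [0.5358, 0.036, 0.051]
ee_rot: [2.29, 1.568, 0.241]
wrist_force: [-2.1, 0.4, 6.3]
width: 0.046
```

>>> {"name": "send_rows", "arguments": {"increments": [[-1, -0.0001, 0, 0, -0.04], [-1, -0.0002, 0, 0, -0.08], [-1, -0.0003, 0, 0, -0.1], [-1, -0.0003, 0, 0, -0.1]]}}

```text
time: 11.67
tool_pos: [0.536, 0.0361, 0.0507]
ee_rot: [2.266, 1.567, 0.316]
wrist_force: [1.4, 2.2, 4.0]
width: 0.0464
```

```bash
python3 - <<'E'
from h import *
o,R=st()
E
```

```text
t 11.67 tcp [0.536  0.0361 0.0507] jawdir deg -21.78 q [-3.900e-02  1.390e-01  1.627e+00  1.000e-03  1.372e+00  3.410e-01] F [1.4 2.2 4. ] Mz [ 0.46 -0.23 -0.06] w 0.0464
```

>>> {"name": "send_rows", "arguments": {"increments": [[-1, 0.0005, 0, 0, 0], [-1, 0.001, 0, 0, 0], [-1, 0.001, 0, 0, 0]]}}

```text
time: 11.92
tool_pos: [0.5361, 0.0361, 0.0503]
ee_rot: [2.228, 1.567, 0.276]
wrist_force: [1.2, 1.8, 7.3]
width: 0.0459
```

```bash
python3 - <<'E'
from h import *
o,R=st()
E
```

```text
t 11.92 tcp [0.5361 0.0361 0.0503] jawdir deg -21.82 q [-3.900e-02  1.400e-01  1.627e+00  1.000e-03  1.371e+00  3.420e-01] F [1.2 1.8 7.3] Mz [ 0.54 -0.08 -0.01] w 0.0459
```

>>> {"name": "send_rows", "arguments": {"increments": [[-1, 0, 0, 0, -0.04], [-1, -0.0001, 0, 0, -0.08], [-1, -0.0003, 0, 0, -0.1], [-1, -0.0003, 0, 0, -0.1]]}}

```text
time: 12.25
tool_pos: [0.534, 0.0352, 0.0479]
ee_rot: [-0.932, 1.569, -2.783]
wrist_force: [0.7, 0.6, -1.7]
width: 0.0458
```

```bash
python3 - <<'E'
from h import *
o,R=st()
E
```

```text
t 12.25 tcp [0.534  0.0352 0.0479] jawdir deg -16.07 q [-4.000e-02  1.410e-01  1.631e+00 -1.000e-03  1.371e+00  2.410e-01] F [ 0.7  0.6 -1.7] Mz [ 0.02 -0.16  0.02] w 0.0458
```

>>> {"name": "send_rows", "arguments": {"increments": [[-1, 0.0005, 0, 0, 0], [-1, 0.001, 0, 0, 0], [-1, 0.0015, 0, 0, 0], [-1, 0.0015, 0, 0, 0]]}}

```text
time: 12.58
tool_pos: [0.5344, 0.0355, 0.047]
ee_rot: [-1.107, 1.57, -2.958]
wrist_force: [0.3, -0.2, -1.9]
width: 0.0463
```

```bash
python3 - <<'E'
from h import *
o,R=st(); mean(1)
E
```

```text
t 12.58 tcp [0.5344 0.0355 0.047 ] jawdir deg -16.07 q [-0.039  0.142  1.631 -0.     1.369  0.241] F [ 0.3 -0.2 -1.9] Mz [ 0.01 -0.09 -0.01] w 0.0463
mean tcp [0.5344 0.0355 0.0472] sd [0. 0. 0.] F [ 0.44  0.61 -1.31 -0.01 -0.06 -0.02]
```

>>> {"name": "send_rows", "arguments": {"increments": [[-1, 0.0005, 0, 0, 0], [-1, 0.001, 0, 0, 0], [-1, 0.0015, 0, 0, 0], [-1, 0.0015, 0, 0, 0]]}}

```text
time: 12.97
tool_pos: [0.5347, 0.0356, 0.046]
ee_rot: [-1.298, 1.571, 3.134]
wrist_force: [-0.4, 0.1, -0.7]
width: 0.046
```

```bash
python3 - <<'E'
from h import *
mean(1); st()
E
```

```text
mean tcp [0.5347 0.0356 0.046 ] sd [0. 0. 0.] F [-0.35  0.73 -2.15 -0.01  0.02  0.03]
t 13.02 tcp [0.5347 0.0356 0.046 ] jawdir deg -16.04 q [-0.039  0.143  1.633  0.     1.366  0.241] F [-0.4  0.7 -2.2] Mz [-0.01  0.02  0.03] w 0.0463
```

>>> {"name": "send_rows", "arguments": {"increments": [[-1, 0.0005, 0, 0, 0], [-1, 0.001, 0, 0, 0], [-1, 0.0015, 0, 0, 0], [-1, 0.0015, 0, 0, 0]]}}

```text
time: 13.35
tool_pos: [0.5347, 0.0355, 0.0444]
ee_rot: [-0.461, 1.571, -2.312]
wrist_force: [0.0, 0.3, -0.8]
width: 0.0463
```

>>> {"name": "send_rows", "arguments": {"increments": [[-1, 0.0005, 0, 0, 0], [-1, 0.001, 0, 0, 0], [-1, 0.0015, 0, 0, 0], [-1, 0.0015, 0, 0, 0]]}}

```text
time: 13.68
tool_pos: [0.5348, 0.0355, 0.0431]
ee_rot: [1.186, 1.571, -0.665]
wrist_force: [-0.8, -0.8, -1.2]
width: 0.0458
```

```bash
python3 - <<'E'
from h import *
st()
E
```

```text
t 13.68 tcp [0.5348 0.0355 0.0431] jawdir deg -16.04 q [-0.039  0.146  1.636 -0.     1.36   0.241] F [-0.8 -0.8 -1.2] Mz [-0.05 -0.03 -0.04] w 0.0458
```

>>> {"name": "send_rows", "arguments": {"increments": [[-1, 0.0005, 0, 0, 0], [-1, 0.001, 0, 0, 0], [-1, 0.001, 0, 0, 0]]}}

```text
time: 13.93
tool_pos: [0.5349, 0.0356, 0.0429]
ee_rot: [1.557, 1.57, -0.294]
wrist_force: [-2.2, 0.3, 4.0]
width: 0.0462
```

```bash
python3 - <<'E'
from h import *
st()
s=avg("side",2)
u,v=260,165
a=cv2.resize(s["image"][v-30:v+30,u-40:u+40,::-1],None,fx=8,fy=8,interpolation=cv2.INTER_CUBIC)
cv2.imwrite("pics/side7.png",a)
E
```

```text
t 13.93 tcp [0.5349 0.0356 0.0429] jawdir deg -16.04 q [-0.039  0.146  1.636 -0.     1.359  0.241] F [-2.2  0.3  4. ] Mz [-0.03  0.36 -0.04] w 0.0462
```

View pics/side7.png

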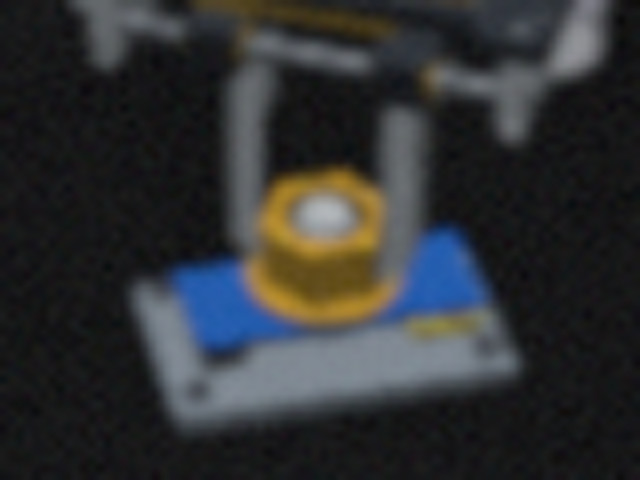

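>>> {"name": "send_rows", "arguments": {"increments": [[-1, -0.0006, 0, 0, 0.04], [-1, -0.0006, 0, 0, 0.08], [-1, -0.0004, 0, 0, 0.12], [-1, -0.0004, 0, 0, 0.12]]}}

```text
time: 14.37
tool_pos: [0.5355, 0.0354, 0.0428]
ee_rot: [1.751, 1.569, -0.221]
wrist_force: [0.7, -0.6, 2.4]
width: 0.046
```

```bash
python3 - <<'E'
from h import *
st()
E
```

```text
t 14.37 tcp [0.5355 0.0354 0.0428] jawdir deg -22.96 q [-0.039  0.146  1.636 -0.     1.358  0.361] F [ 0.7 -0.6  2.4] Mz [-0.14 -0.   -0.  ] w 0.046
```

>>> {"name": "send_rows", "arguments": {"increments": [[-1, 0.0002, 0, 0, 0.04], [-1, 0.0003, 0, 0, 0.08], [-1, 0.0005, 0, 0, 0.12], [-1, 0.0005, 0, 0, 0.12]]}}

```text
time: 14.7
tool_pos: [0.5356, 0.0352, 0.0425]
ee_rot: [1.723, 1.569, -0.367]
wrist_force: [-0.6, -0.7, 2.7]
width: 0.0457
```

>>> {"name": "send_rows", "arguments": {"increments": [[-1, 0.0002, 0, 0, 0.04], [-1, 0.0003, 0, 0, 0.08], [-1, 0.0005, 0, 0, 0.12], [-1, 0.0005, 0, 0, 0.12]]}}

```text
time: 15.03
tool_pos: [0.5357, 0.0354, 0.0422]
ee_rot: [2.032, 1.568, -0.178]
wrist_force: [1.1, -0.4, 3.1]
width: 0.0462
```

```bash
python3 - <<'E'
from h import *
st()
E
```

```text
t 15.03 tcp [0.5357 0.0354 0.0422] jawdir deg -36.62 q [-0.039  0.147  1.636 -0.     1.356  0.6  ] F [ 1.1 -0.4  3.1] Mz [-0.25 -0.16  0.06] w 0.0462
```

>>> {"name": "send_rows", "arguments": {"increments": [[-1, 0.0002, 0, 0, 0.04], [-1, 0.0003, 0, 0, 0.08], [-1, 0.0005, 0, 0, 0.12], [-1, 0.0005, 0, 0, 0.12]]}}

```text
time: 15.37
tool_pos: [0.5356, 0.0355, 0.0416]
ee_rot: [2.2, 1.569, -0.129]
wrist_force: [1.0, -1.0, 4.3]
width: 0.0459
```

>>> {"name": "send_rows", "arguments": {"increments": [[-1, 0.0002, 0, 0, 0.04], [-1, 0.0003, 0, 0, 0.08], [-1, 0.0005, 0, 0, 0.12], [-1, 0.0005, 0, 0, 0.12]]}}

```text
time: 15.7
tool_pos: [0.5355, 0.0355, 0.0411]
ee_rot: [2.336, 1.569, -0.113]
wrist_force: [-0.0, -1.0, 3.9]
width: 0.0461
```

```bash
python3 - <<'E'
from h import *
st()
E
```

```text
t 15.7 tcp [0.5355 0.0355 0.0411] jawdir deg -50.32 q [-0.039  0.148  1.638 -0.     1.354  0.839] F [-0.  -1.   3.9] Mz [-0.19 -0.18 -0.06] w 0.0461
```

>>> {"name": "send_rows", "arguments": {"increments": [[-1, 0.0002, 0, 0, 0.04], [-1, 0.0003, 0, 0, 0.08], [-1, 0.0005, 0, 0, 0.12], [-1, 0.0005, 0, 0, 0.12]]}}

```text
time: 16.03
tool_pos: [0.5355, 0.0357, 0.0406]
ee_rot: [2.606, 1.569, 0.037]
wrist_force: [0.6, -1.0, 4.7]
width: 0.0459
```

>>> {"name": "send_rows", "arguments": {"increments": [[-1, 0.0002, 0, 0, 0.04], [-1, 0.0003, 0, 0, 0.08], [-1, 0.0005, 0, 0, 0.12], [-1, 0.0005, 0, 0, 0.12]]}}

```text
time: 16.37
tool_pos: [0.5355, 0.0358, 0.0401]
ee_rot: [2.836, 1.569, 0.147]
wrist_force: [0.3, -0.2, 5.2]
width: 0.0462
```

```bash
python3 - <<'E'
from h import *
st()
E
```

```text
t 16.37 tcp [0.5355 0.0358 0.0401] jawdir deg -64.06 q [-0.039  0.149  1.639  0.     1.352  1.079] F [ 0.3 -0.2  5.2] Mz [-0.03 -0.15 -0.05] w 0.0462
```

Now nearing the stop: smaller turns, watching torque.

>>> {"name": "send_rows", "arguments": {"increments": [[-1, 0.0001, 0, 0, 0.03], [-1, 0.0002, 0, 0, 0.06], [-1, 0.0002, 0, 0, 0.06]]}}

```text
time: 16.62
tool_pos: [0.5354, 0.0359, 0.0399]
ee_rot: [3.0, 1.569, 0.251]
wrist_force: [-0.1, 0.4, 5.9]
width: 0.0464
```

```bash
python3 - <<'E'
from h import *
st()
E
```

```text
t 16.62 tcp [0.5354 0.0359 0.0399] jawdir deg -67.47 q [-0.039  0.149  1.639  0.     1.352  1.138] F [-0.1  0.4  5.9] Mz [ 0.03 -0.22  0.02] w 0.0464
```

>>> {"name": "send_rows", "arguments": {"increments": [[-1, 0.0001, 0, 0, 0.03], [-1, 0.0002, 0, 0, 0.06], [-1, 0.0002, 0, 0, 0.06]]}}

```text
time: 16.87
tool_pos: [0.5354, 0.0359, 0.0396]
ee_rot: [3.087, 1.569, 0.278]
wrist_force: [0.9, 0.1, 4.9]
width: 0.0461
```

```bash
python3 - <<'E'
from h import *
st()
E
```

```text
t 16.87 tcp [0.5354 0.0359 0.0396] jawdir deg -70.91 q [-3.900e-02  1.490e-01  1.639e+00  1.000e-03  1.351e+00  1.198e+00] F [0.9 0.1 4.9] Mz [ 0.04 -0.23 -0.02] w 0.0461
```

>>> {"name": "send_rows", "arguments": {"increments": [[-1, 0, 0, 0, 0.015], [-1, 0.0001, 0, 0, 0.03], [-1, 0.0001, 0, 0, 0.03]]}}

```text
time: 17.12
tool_pos: [0.5352, 0.0357, 0.0395]
ee_rot: [2.917, 1.57, 0.077]
wrist_force: [0.9, -0.2, 6.0]
width: 0.0461
```

```bash
python3 - <<'E'
from h import *
st()
E
```

```text
t 17.12 tcp [0.5352 0.0357 0.0395] jawdir deg -72.69 q [-0.039  0.149  1.64   0.     1.351  1.229] F [ 0.9 -0.2  6. ] Mz [ 0.03 -0.23  0.01] w 0.0461
```

>>> {"name": "send_rows", "arguments": {"increments": [[-1, 0, 0, 0, 0.015], [-1, 0.0001, 0, 0, 0.03], [-1, 0.0001, 0, 0, 0.03]]}}

```text
time: 17.37
tool_pos: [0.5352, 0.0354, 0.0394]
ee_rot: [2.487, 1.569, -0.383]
wrist_force: [0.7, -0.4, 4.6]
width: 0.0461
```

```bash
python3 - <<'E'
from h import *
st()
E
```

```text
t 17.37 tcp [0.5352 0.0354 0.0394] jawdir deg -74.4 q [-0.039  0.149  1.64  -0.     1.351  1.259] F [ 0.7 -0.4  4.6] Mz [-0.1  -0.25  0.05] w 0.0461
```

>>> {"name": "send_rows", "arguments": {"increments": [[-1, 0, 0, 0, 0.015], [-1, 0.0001, 0, 0, 0.03], [-1, 0.0001, 0, 0, 0.03]]}}

```text
time: 17.62
tool_pos: [0.5353, 0.0352, 0.0393]
ee_rot: [2.345, 1.569, -0.554]
wrist_force: [0.8, -1.1, 5.7]
width: 0.0461
```

```bash
python3 - <<'E'
from h import *
st()
E
```

```text
t 17.62 tcp [0.5353 0.0352 0.0393] jawdir deg -76.1 q [-3.900e-02  1.500e-01  1.640e+00 -1.000e-03  1.351e+00  1.289e+00] F [ 0.8 -1.1  5.7] Mz [-0.15 -0.15  0.23] w 0.0461
```

>>> {"name": "send_rows", "arguments": {"increments": [[-1, 0, 0, 0, 0.015], [-1, 0.0001, 0, 0, 0.03], [-1, 0.0001, 0, 0, 0.03]]}}

```text
time: 17.87
tool_pos: [0.5353, 0.0352, 0.0393]
ee_rot: [2.311, 1.569, -0.617]
wrist_force: [1.2, -1.9, 6.0]
width: 0.0462
```

```bash
python3 - <<'E'
from h import *
st()
E
```

```text
t 17.87 tcp [0.5353 0.0352 0.0393] jawdir deg -77.78 q [-3.900e-02  1.500e-01  1.640e+00 -1.000e-03  1.351e+00  1.318e+00] F [ 1.2 -1.9  6. ] Mz [-0.13 -0.22  0.44] w 0.0462
```

>>> {"name": "send_rows", "arguments": {"increments": [[-1, -0.0006, 0, 0, -0.015], [-1, -0.001, 0, 0, -0.03], [-1, -0.001, 0, 0, -0.03]]}}

```text
time: 18.12
tool_pos: [0.5352, 0.0353, 0.0394]
ee_rot: [2.297, 1.57, -0.602]
wrist_force: [3.4, -2.1, 2.1]
width: 0.0457
```

```bash
python3 - <<'E'
from h import *
st();mean(2)
E
```

```text
t 18.12 tcp [0.5352 0.0353 0.0394] jawdir deg -76.11 q [-4.000e-02  1.500e-01  1.640e+00 -1.000e-03  1.351e+00  1.289e+00] F [ 3.4 -2.1  2.1] Mz [-0.31 -0.66  0.18] w 0.0457
mean tcp [0.5352 0.0353 0.0394] sd [0. 0. 0.] F [ 3.57 -1.61  0.09 -0.34 -0.77  0.23]
```

>>> {"name": "send_rows", "arguments": {"increments": [[0.1, 0, 0, 0, 0], [0.3, 0, 0, 0, 0], [0.4, 0, 0, 0, 0], [0.4, 0, 0, 0, 0], [0.4, 0, 0, 0, 0]]}}

```text
time: 18.63
tool_pos: [0.534, 0.0358, 0.0391]
ee_rot: [-0.372, 1.569, 3.01]
wrist_force: [0.2, -0.1, -0.1]
width: 0.0654
```

```bash
python3 - <<'E'
from h import *
mean(2);st()
s=avg("side",2)
u,v=260,165
a=cv2.resize(s["image"][v-30:v+30,u-40:u+40,::-1],None,fx=8,fy=8,interpolation=cv2.INTER_CUBIC)
cv2.imwrite("pics/side8.png",a)
E
```

```text
mean tcp [0.5343 0.0357 0.0393] sd [0.0001 0.     0.0001] F [ 0.07  0.27  0.4  -0.04  0.02  0.03]
t 18.73 tcp [0.5344 0.0357 0.0394] jawdir deg -76.2 q [-0.039  0.149  1.64   0.     1.353  1.291] F [0.4 0.3 0.8] Mz [-0.07  0.05  0.02] w 0.0659
```

View pics/side8.png

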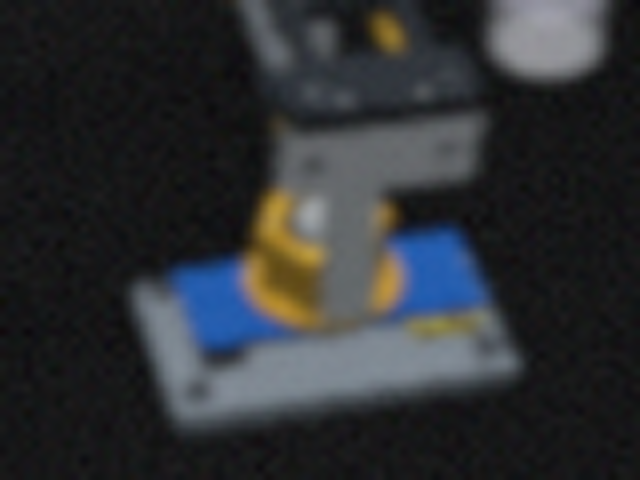

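>>> {"name": "send_rows", "arguments": {"increments": [[0.7, -0.005, 0, 0, 0], [0.7, -0.015, 0, 0, 0], [0.7, -0.03, 0, 0, 0], [0.7, -0.05, 0, 0, 0], [0.7, -0.075, 0, 0, 0]]}}

```text
time: 19.25
tool_pos: [0.5339, 0.0356, 0.1151]
ee_rot: [-0.257, 1.569, 3.125]
wrist_force: [-0.3, -0.2, 0.2]
width: 0.0798
```

>>> {"name": "send_rows", "arguments": {"increments": [[0.7, -0.03, 0, 0, 0], [0.7, -0.06, 0, 0, 0], [0.7, -0.08, 0, 0, 0], [0.7, -0.08, 0, 0, 0]]}}

```text
time: 19.58
tool_pos: [0.5377, 0.0355, 0.2021]
ee_rot: [2.858, 1.558, -0.043]
wrist_force: [-0.1, 0.7, 0.6]
width: 0.08
```

```bash
python3 - <<'E'
from h import *
st()
s=avg("side",4)
u,v=260,165
a=cv2.resize(s["image"][v-30:v+30,u-40:u+40,::-1],None,fx=8,fy=8,interpolation=cv2.INTER_CUBIC)
cv2.imwrite("pics/side9.png",a); cv2.imwrite("pics/side9f.png",s["image"][:,:,::-1])
hsv=cv2.cvtColor(s["image"],cv2.COLOR_RGB2HSV); m=cv2.inRange(hsv,(12,100,60),(32,255,255))
q=np.zeros_like(m); q[145:195,240:285]=m[145:195,240:285]
c=max(cv2.findContours(q,cv2.RETR_EXTERNAL,cv2.CHAIN_APPROX_NONE)[0],key=cv2.contourArea)
x,y,w,h=cv2.boundingRect(c); print("bbox",x,y,w,h)
# expected lowest flange point for underside z
for z in (.031,.0325,.035,.0393): print(z,proj(s,[.5356,.0355-.031,z]), proj(s,[.5356,.0355+.0266,z+.032]))
m0=cv2.inRange(hsv,(12,100,60),(32,255,255))
E
```

```text
t 19.58 tcp [0.5377 0.0355 0.2021] jawdir deg -76.2 q [-0.039  0.053  1.413 -0.     1.662  1.291] F [-0.1  0.7  0.6] Mz [-0.01  0.02  0.01] w 0.08
bbox 251 157 19 19
0.031 (np.float64(259.94097230322086), np.float64(175.98456866476275)) (np.float64(260.4130051544858), np.float64(156.3749841000199))
0.0325 (np.float64(259.9480241414508), np.float64(175.61005869609681)) (np.float64(260.42031062961956), np.float64(155.99133844203038))
0.035 (np.float64(259.95980304077955), np.float64(174.98449952821247)) (np.float64(260.43251268733894), np.float64(155.35054566152058))
0.0393 (np.float64(259.98013863512415), np.float64(173.9044962861602)) (np.float64(260.4535773711536), np.float64(154.24431903073454))
```

View pics/side9.png

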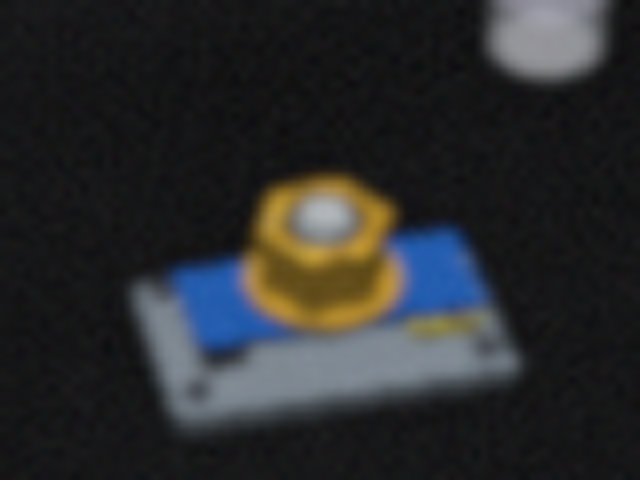

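View pics/side9f.png

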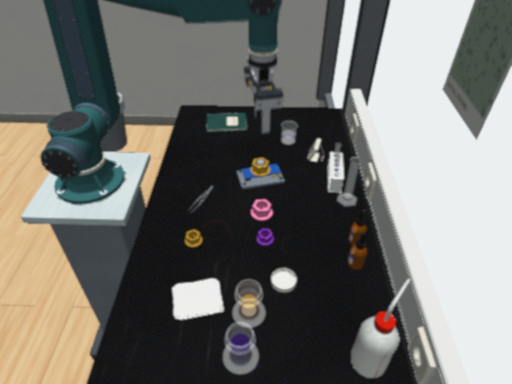

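```bash
python3 - <<'E'
from h import *
mean(2); print(robot.close_job())
E
```

```text
mean tcp [0.5337 0.0356 0.1926] sd [0.     0.     0.0001] F [-0.2  -0.35  0.02 -0.    0.02 -0.01]
the job is handed in; nothing more can be done
None
```

The brass flange nut is on the stud, screwed clockwise down to its stop and released. I handed the job in at about 20 s, and no verdict was reported.

- **Start of the thread:** I gripped the larger brass nut across its flats and lowered it until it touched the thread crest. I then backed it off about 31° anticlockwise, with no more than about 11 N pressing down. The contact force vanished there, and the nut went down into the entry.
- **Screwing down:** I turned it about 60° clockwise, and it sank about 3.7 mm. The sinking then stopped and the torque rose to 0.44 N m. I eased off, opened the fingers and lifted clear.
- **Height:** the arm's readings put the underside at about 31 mm. In the last side picture the flange's front edge is at row 175–176, against 176.0 predicted for 31 mm.
- **Fit:** the nut looks level and centred, and the wrist force is near zero.
- **Bystanders:** by eye, the cap, beaker and staining jar are where they stood. I did not measure them.
- **Limits:** the picture resolves only about 4 mm of height per pixel, so the height rests mainly on the arm's readings and the stop. I had no direct measure of the force between nut and clamp; I kept it low using the wrist readings.

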